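Clear the box grater out of the drawer's way and put it away in the drawer

ROBOT

A 7-joint arm with a two-finger parallel gripper is mounted at the origin on a cart in front of the work surface, level with it; the furniture and walls round the work are solid. World frame = base frame: x ahead of the robot, y to its left, z up, the work surface at z = 0. Lengths are in m, angles in rad, forces in N, time in s.
With the tool pointing down it reaches from about 0.4 to 0.85 m from the base axis. Payload 4.4 kg.
Tool frame: the origin (TCP) lies midway between the tips of the shut fingers; the grasp point (between the pads) lies 19 mm behind it; z points along the fingers, y is the line along which they close (so a half turn about z gives the same grasp; the last joint's range is limited). The gripper opens to 94 mm and grips with 3 to 60 N. Pads are 16 mm wide; open, the fingers measure 119 mm over their backs; the gripper's body (75 mm by 177 mm) begins 78 mm behind the grasp point.
Start: joints at [1.057, 0.628, 0.038, 1.517, -0.027, 0.996, -0.02], TCP at [0.281, -0.586, 0.205] pointing down, gripper open.
Joint ranges: [-3.06, 3.06], [-0.37, 2.12], [-1.25, 1.32], [0.18, 2.47], [-1.1, 4.24], [0.23, 1.98], [-2.94, 2.94]. Speed limits (rad/s): [2.57, 2.57, 3.14, 3.14, 3.14, 3.14, 3.14].

INTERFACE

Orientations are given as a unit quaternion [w, x, y, z].
In Python, from cell import arm gives the robot as it stands.
- The arm moves only by the shell command python3 shift.py 'ROWS' [FORCE]. ROWS is a JSON list of rows, 1 to 5 of them, each of 5 numbers: the opening from 0.0 (shut) to 1.0 (fully open), then dx, dy, dz in m, then a turn about the tool's z in rad; each row is the pose to reach, as a shift and turn from the pose commanded when the command began, along the tool's axes at that moment; what a row does not reach only later rows make up. A row lasts 1/12 s, in which the tool goes at most 0.0417 m and 0.125 rad, less where a joint would pass 70% of its speed; a pose out of reach is approached as far as the arm can. The fingers move at their own pace and stop on an object; FORCE is the grip in N (left out, the last holds). Time passes only in rows, so rows that do not move let the fingers close. It prints the time, the measured TCP pose, the force, the opening and the grip force at its end.
- arm.sense(): the state, without advancing time (a new reading comes with each control period).
- arm.read_camera(name): name is "scene" or "top" or "wrist"; returns the picture (384x512x3 uint8, red, green, blue); there is no depth.
- arm.camera_model(name): a dict with "fx", "fy", "cx", "cy" (pixels), "D" ([k1, k2, p1, p2, k3] as OpenCV has them; the pictures are not rectified), "R" (3x3) and "t" (3): a world point X has camera coordinates R X + t; the wrist camera has in their place "mount" (4x4, takes a point from camera to tool coordinates, whose origin is the TCP and whose axes are the flange's). Camera axes: x right, y down, z forward; pixel columns grow to the right and rows downward; lengths in m; the calibration is good to about 2 mm. A picture is of the moment at which its call begins: read the wrist's pose just before it. camera_model takes no time and is no camera call.
- arm.hand_in(): hands the job in; it is judged then, once.
The state is a dict: "t": time; "joint_pos": joint angles; "qvel": joint speeds; "effort": joint torques, N m; "tcp_pos": TCP position; "tcp_rot": TCP orientation; "wrist_force": force on the tool from outside, world axes, zero at the start; "ft_torque": the same for the moment, N m; "width": opening from 0.0 (shut) to 1.0 (fully open); "grip_force": force on a finger pad.
Only numpy, scipy, OpenCV 4.12 (cv2) and the standard library are available. Lean on these libraries where they do the work, as an engineer would, in place of code of your own. Each camera call takes 0.05 s, during which the arm holds its last target. There are 200 camera calls.

TASK

The little box grater is standing in front of the drawer. Move it out of the way without shoving the drawer into it, pull the drawer well open by its handle, lay the grater down flat on its side in the empty compartment, and push the drawer fully shut. Handle the grater with care: never let it topple over or drop, and do not move or knock over the shakers, vegetables and mill standing around.

Things in the scene. Friction and masses are not known exactly. Their poses are not given: they have to be found in the camera images.
- unit: wooden drawer unit, 240 deep (x) x 280 wide (y) x 100 high, too heavy to shift, with one drawer. Origin: on the table under the middle of its front opening; z up; its own -x points out of the front, where the drawer slides out; the rest stands behind, to x = +240 mm. Its top board leaves 68 mm clear over the drawer's floor.
- drawer (a joint): drawer travel along the unit's -x, m: 0 shut (may start up to 15 mm ajar), 0.18 at the stop. Stays where left (friction 1.5 N, no spring). Front panel 16 thick, 276 wide, 6 to 98 mm over the table; shut, its outer face is at unit x = -16.5 mm. Tray behind it: tops of side and back walls (8 thick), and of the divider between two compartments, are 59 to 65 mm over the table.
- handle (a point): middle of the drawer's bar handle: a level steel bar 10 mm thick, 120 mm long along the unit's y, its centre line 38 mm in front of the drawer's front face and 72 mm over the table, with a leg back to the face at each end. Moves with the drawer; axes as the unit's.
- bay (a point): point on the floor of the drawer's empty compartment (unit's -y half), 20 mm over the table, midway across its 113 mm width (y). Lengthwise (x, 197 mm) the front panel's inner side is 78.5 mm towards -x, the back wall 118.5 mm towards +x. Moves with the drawer; axes as the unit's. The other (+y) compartment holds a loose bench scraper (wooden handle, steel blade), top 47 mm over the table.
- grater: small steel box grater, 0.14 to 0.28 kg: straight block 46 (its x) by 56 (its y) by 112 mm high (z), black rims, and on top a black loop handle (10 mm bar, 48 long in y) up to 140 mm. Origin: centre of its foot; z runs to the loop. Starts upright in front of the drawer, in its way; it fits in the drawer only lying down (then 46 or 56 mm high).
- grater_middle (a point): centre of the grater's steel block, 56 mm above its foot along its z; close to its centre of mass. Axes as the grater's.
- chilli_shaker: chilli-flake shaker, glass with a chromed cap, 65 mm across, 100 mm high, loose, standing; a bystander. Origin: centre of its underside, z up.
- cheese_shaker: grated-cheese shaker, glass with a metal cap, 58 mm across, 83 mm high, loose, standing; a bystander. Origin: centre of its underside, z up.
- tomato_b: large tomato, 74 mm across, 69 mm high, loose, standing; a bystander. Origin: centre of its underside, z up.
- onion: onion, 83 mm across, 94 mm high, loose, standing; a bystander. Origin: centre of its underside, z up.
- pepper_mill: turned wooden pepper mill, 58 mm across, 170 mm high, loose, standing; a bystander. Origin: centre of its underside, z up.

How it is judged:
By the outcome, as a careful person would: the job done as asked, in the order asked, and still so for the second after the job is handed in, with the robot touching nothing.
It also fails if it takes over 72 s, if anything falls off the work surface, if the arm or the gripper's body presses on something with over 40 N, if the wrist force passes 120 N, or if a joint passes its speed limit or range.

## Working session

There is one attempt and no reset: what is moved stays moved. The work goes in short steps, Python scripts to look and compute and a shell command to move; the robot and the scene stay as the last step left them, time stands still between calls to the robot, and variables do not carry over. Pictures are saved under pics/ and viewed, at most 10 in all, crops included, and the job is handed in when it is done.

```bash
ls; mkdir -p pics; python3 - <<'E'
from cell import arm
import cv2,numpy as np
s=arm.sense();print(s)
a=arm.read_camera("scene");b=arm.read_camera("top")
np.save("pics/a.npy",a);np.save("pics/b.npy",b)
cv2.imwrite("pics/scene0.png",a[:,:,::-1]);cv2.imwrite("pics/top0.png",b[:,:,::-1])
for n in("scene","top","wrist"):print(n,arm.camera_model(n))
E
```

```text
cell.py
pics
shift.py
{'t': 0.0, 'joint_pos': array([ 1.05720735,  0.62932517,  0.03842083,  1.51830559, -0.0269755 ,
        0.99628881, -0.01998703]), 'qvel': array([-0.00114698,  0.00099583, -0.00041233,  0.0006232 ,  0.00012392,
        0.00022042,  0.0013608 ]), 'effort': array([ 7.49473725e-05, -5.49723923e+01,  1.14383172e+00, -1.86636007e+01,
       -5.22204267e-02,  2.34552578e-02,  1.45170034e-04]), 'tcp_pos': array([ 0.28119096, -0.58532944,  0.20458727]), 'tcp_rot': array([-8.78768939e-04,  9.75034785e-01,  2.22050331e-01, -2.15267062e-04]), 'wrist_force': array([0.40398849, 0.23183757, 0.07628019]), 'ft_torque': array([-0.00228249,  0.01129622,  0.01522943]), 'grip_force': 0.0, 'width': 0.9995079568197777}
scene {'fx': 456.9548928875903, 'fy': 456.9548928875903, 'cx': 250.5723440992983, 'cy': 192.30503610791433, 'D': array([-0.0983561,  0.       ,  0.       ,  0.       ,  0.       ]), 'R': array([[-0.86276715, -0.50555113,  0.00713413],
       [-0.27576864,  0.458703  , -0.84471487],
       [ 0.42377411, -0.730
[... 299 characters left out ...]
.01295353],
       [-0.99662861,  0.02143521, -0.07919563],
       [ 0.07945004,  0.01128857, -0.99677493]]), 't': array([0.13779648, 0.64689762, 1.00540572])}
wrist {'fx': 324.15948936694747, 'fy': 324.15948936694747, 'cx': 252.01503200063152, 'cy': 192.43656660168955, 'D': array([-0.09426027,  0.        ,  0.        ,  0.        ,  0.        ]), 'mount': array([[-4.25103088e-04, -9.58842852e-01, -2.83936973e-01,
         8.25343934e-02],
       [ 9.99999525e-01, -1.58592746e-04, -9.61612579e-04,
        -1.78988873e-04],
       [ 8.77005004e-04, -2.83937247e-01,  9.58842464e-01,
        -1.79918571e-01],
       [ 0.00000000e+00,  0.00000000e+00,  0.00000000e+00,
         1.00000000e+00]])}
```
View pics/scene0.png

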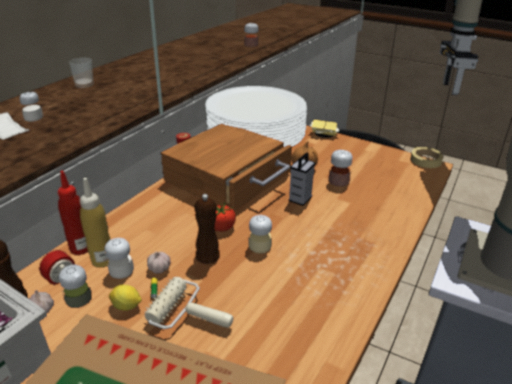

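View pics/top0.png

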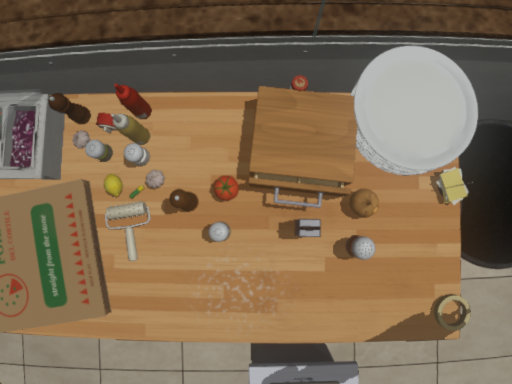

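The scene view has the grater at (301,180) in front of the slightly ajar drawer, whose handle is at (270,172). In the top view the grater is at (309,228), the handle bar at (299,204), the cheese shaker at (219,232), the tomato at (226,188), the mill at (183,200), the chilli shaker at (362,248) and the onion at (365,203).

```bash
cat > h.py <<'E'
from cell import arm
import cv2,numpy as np
from scipy.spatial.transform import Rotation as Ro
def RT(s): return Ro.from_quat(np.roll(s["tcp_rot"],-1)).as_matrix(),np.array(s["tcp_pos"])
def ray(cam,px,s=None):
    m=arm.camera_model(cam)
    K=np.array([[m["fx"],0,m["cx"]],[0,m["fy"],m["cy"]],[0,0,1]])
    u=cv2.undistortPoints(np.array([[px]],float),K,m["D"])[0,0]
    d=np.array([u[0],u[1],1.])
    if cam=="wrist":
        R,p=RT(s);M=np.array(m["mount"]);return R@M[:3,3]+p,R@M[:3,:3]@d
    R=np.array(m["R"]);return -R.T@np.array(m["t"]),R.T@d
def on(cam,px,z,s=None):
    o,d=ray(cam,px,s);return o+d*(z-o[2])/d[2]
def cross(*rs):
    A=np.zeros((3,3));b=np.zeros(3)
    for o,d in rs:
        d=d/np.linalg.norm(d);P=np.eye(3)-np.outer(d,d);A+=P;b+=P@o
    x=np.linalg.solve(A,b)
    return x,[1e3*np.linalg.norm(np.cross(x-o,d/np.linalg.norm(d))) for o,d in rs]
E
python3 - <<'E'
from h import *
np.set_printoptions(precision=3,suppress=True)
for n,p,z in [("grater",(310,228),.13),("handleL",(277,203),.072),("handleR",(321,206),.072),("cheese",(219,232),.08),("tomato",(226,188),.06),("mill",(183,200),.15),("chilli",(362,248),.1),("onion",(365,203),.08),("uFL",(249,177),.1),("uFR",(353,187),.1),("uBL",(258,89),.1),("uBR",(356,96),.1)]:
  print(n,on("top",p,z))
print(cross(ray("top",(310,228)),ray("scene",(304,160))))
a=np.load("pics/a.npy");b=np.load("pics/b.npy")
L=cv2.resize(b[170:260,240:340,::-1],None,fx=4,fy=4,interpolation=3)
R=cv2.resize(a[120:220,230:330,::-1],None,fx=4,fy=4,interpolation=3)
R=R[:360]
cv2.imwrite("pics/c1.png",np.hstack([L,R]))
E
```

```text
grater [ 0.551 -0.01   0.13 ]
handleL [0.62  0.07  0.072]
handleR [ 0.609 -0.05   0.072]
cheese [0.545 0.228 0.08 ]
tomato [0.665 0.209 0.06 ]
mill [0.628 0.31  0.15 ]
chilli [ 0.495 -0.151  0.1  ]
onion [ 0.614 -0.169  0.08 ]
uFL [0.689 0.144 0.1  ]
uFR [ 0.657 -0.133  0.1  ]
uBL [0.931 0.115 0.1  ]
uBR [ 0.907 -0.153  0.1  ]
(array([ 0.55 , -0.012,  0.123]), [np.float64(1.1071035654960353), np.float64(1.107103565495822)])
```

View pics/c1.png

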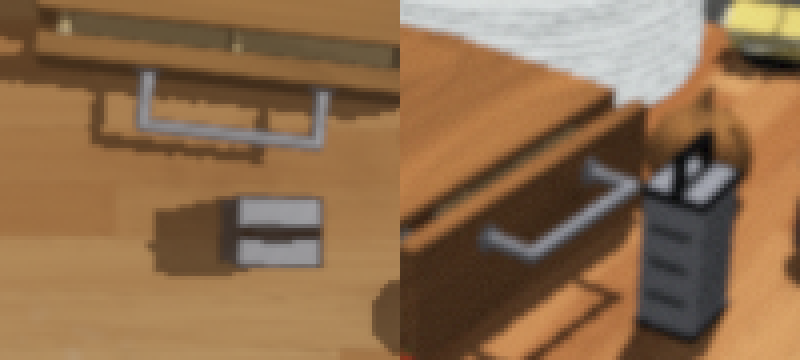

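The crops show the drawer a few mm ajar, and the grater 36 mm clear of the bar with its sides nearly parallel to world axes. Top-view heights agree with the two-ray crossing. I'll bring the wrist camera over it for a finer look.

```bash
cat > go.py <<'E'
# usage: go.py x y z toolx_angle -> remaining shift in the tool's current axes
import sys
from h import *
s=arm.sense();R,p=RT(s);g=np.array([float(v) for v in sys.argv[1:4]])
a=np.arctan2(R[1,0],R[0,0]);d=R.T@(g-p)
t=(a-float(sys.argv[4])+np.pi)%(2*np.pi)-np.pi
print("shift",d.round(4),"turn",round(t,3),"rows",round(np.linalg.norm(d)/.0417,1),"tcp",p.round(4),"ang",round(a,3),"F",np.round(s["wrist_force"],1),"w",round(s["width"],3),"t",round(s["t"],2))
E
python3 shift.py '[[1,0.026,-0.03,-0.006,0.125],[1,0.053,-0.06,-0.012,0.25],[1,0.08,-0.09,-0.02,0.375],[1,0.106,-0.118,-0.026,0.5],[1,0.132,-0.147,-0.032,0.548]]'
python3 go.py 0.44 0.0 0.30 -0.1
```

```text
t: 0.52
tcp_pos: [0.3369, -0.3943, 0.2374]
tcp_rot: [-0.0, 0.999, -0.053, -0.0]
wrist_force: [0.1, -0.6, -0.6]
width: 1.004
grip_force: 0.0
shift [ 0.0606 -0.4031 -0.0624] turn -0.006 rows 9.9 tcp [ 0.3369 -0.3943  0.2374] ang -0.106 F [ 0.1 -0.6 -0.6] w 1.004 t 0.52
```

```bash
python3 shift.py '[[1,0.006,-0.04,-0.006,0],[1,0.012,-0.08,-0.012,0],[1,0.018,-0.12,-0.018,0],[1,0.024,-0.16,-0.025,0],[1,0.03,-0.2,-0.031,0]]' >/dev/null
python3 shift.py '[[1,0.006,-0.04,-0.006,0],[1,0.012,-0.08,-0.012,0],[1,0.018,-0.12,-0.018,0],[1,0.024,-0.16,-0.025,0],[1,0.03,-0.2,-0.031,0]]' >/dev/null
python3 shift.py '[[1,0,0,0,0],[1,0,0,0,0]]'
python3 - <<'E'
from h import *
import pickle
s=arm.sense();w=arm.read_camera("wrist");pickle.dump((s,w),open("pics/w1.pkl","wb"))
cv2.imwrite("pics/w1.png",cv2.resize(w[:,:,::-1],(800,600),interpolation=3))
E
```

```text
t: 1.52
tcp_pos: [0.4368, -0.002, 0.2995]
tcp_rot: [-0.0, 0.999, -0.047, 0.0]
wrist_force: [-0.4, -0.5, -0.2]
width: 0.996
grip_force: 0.0
```

View pics/w1.png

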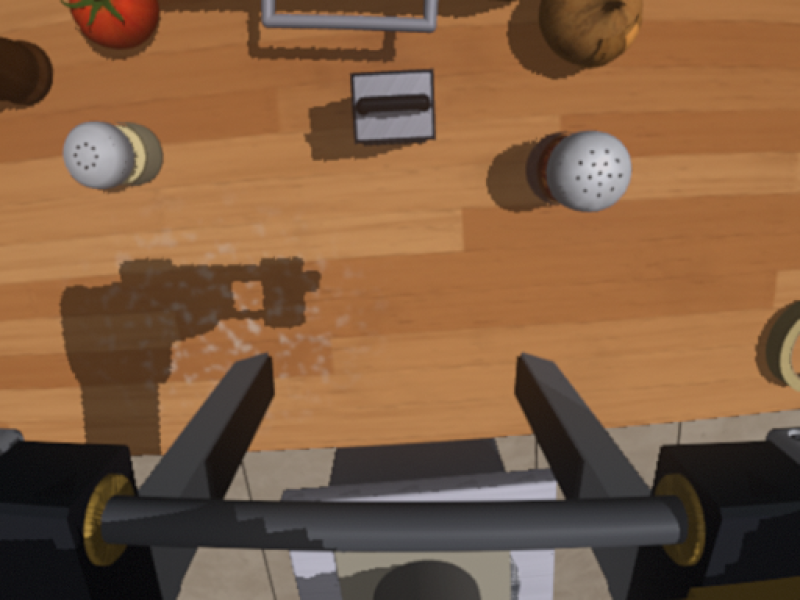

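In the wrist view the grater's top face has corners at (351,73), (433,70), (435,138) and (356,144) in the 800-wide picture. The loop bar runs along y at (394,103), the handle bar from (265,22) to (434,26), and the chilli cap is at (594,171).

```bash
python3 - <<'E'
from h import *
import pickle
np.set_printoptions(precision=4,suppress=True)
s,w=pickle.load(open("pics/w1.pkl","rb"));k=1/1.5625
P=[on("wrist",(u*k,v*k),.112,s) for u,v in [(351,73),(433,70),(435,138),(356,144)]]
print(np.array(P),np.mean(P,0));
for i in range(4): print(np.linalg.norm(P[i]-P[i-1]))
d=(P[0]-P[1])+(P[3]-P[2]);print("grater y-axis yaw",np.arctan2(-d[0],d[1]))
tc=(240+278/4,170+232/4)
print("face z",cross(ray("wrist",(394*k,106*k),s),ray("top",tc)))
print("loop z",cross(ray("wrist",(394*k,103*k),s),ray("top",(310,228))))
h=[on("wrist",(u*k,v*k),.072,s) for u,v in [(265,22),(434,27)]]
print("handle",h, "top",on("top",(240+140/4,170+127/4),.072),on("top",(240+325/4,170+143/4),.072))
for a,b in zip([(265,22),(434,27)],[(240+140/4,170+127/4),(240+325/4,170+143/4)]): print(cross(ray("wrist",(a[0]*k,a[1]*k),s),ray("top",b)))
print("chilli",on("wrist",(594*k,171*k),.1,s),"onion",on("wrist",(590*k,22*k),.047,s),"cheese",on("wrist",(97*k,155*k),.083,s))
E
```

```text
[[ 0.574   0.0144  0.112 ]
 [ 0.5706 -0.0413  0.112 ]
 [ 0.5256 -0.0391  0.112 ]
 [ 0.5268  0.0162  0.112 ]] [ 0.5492 -0.0125  0.112 ]
0.04727723932322871
0.05575885321695557
0.04509363912926324
0.05532231436555832
grater y-axis yaw -0.0408792891948893
face z (array([ 0.5506, -0.0128,  0.1005]), [np.float64(0.11859840080350005), np.float64(0.11859840080340045)])
loop z (array([ 0.5511, -0.0127,  0.1139]), [np.float64(0.3024864693178095), np.float64(0.3024864693176105)])
handle [array([0.6235, 0.0769, 0.072 ]), array([ 0.6068, -0.0479,  0.072 ])] top [0.6235 0.0751 0.072 ] [ 0.6098 -0.0506  0.072 ]
(array([0.6228, 0.0756, 0.0764]), [np.float64(0.5417053732080231), np.float64(0.5417053732078584)])
(array([ 0.6095, -0.0504,  0.0627]), [np.float64(1.7775249757245322), np.float64(1.7775249757245521)])
chilli [ 0.4927 -0.1561  0.1   ] onion [ 0.6073 -0.1752  0.047 ] cheese [0.5426 0.222  0.083 ]
```

```bash
python3 go.py 0.5495 -0.0125 0.20 -0.04
```

```text
shift [ 0.1137 -0.0029  0.0991] turn -0.058 rows 3.6 tcp [ 0.4362 -0.0041  0.2992] ang -0.098 F [-0.5 -0.5 -0.4] w 0.998 t 1.57
```

```bash
python3 shift.py '[[1,0.028,-0.001,0.024,-0.02],[1,0.057,-0.002,0.05,-0.04],[1,0.085,-0.003,0.075,-0.058],[1,0.1137,-0.003,0.099,-0.058],[1,0.1137,-0.003,0.099,-0.058]]'
python3 go.py 0.5495 -0.0125 0.076 -0.04;python3 go.py 0.5495 -0.0125 0.076 -0.04
```

```text
t: 1.98
tcp_pos: [0.5509, -0.0159, 0.1942]
tcp_rot: [0.001, 1.0, -0.023, -0.003]
wrist_force: [-0.1, 0.5, -0.2]
width: 1.004
grip_force: 0.0
shift [-0.0007 -0.0036  0.1182] turn -0.006 rows 2.8 tcp [ 0.5509 -0.0159  0.1942] ang -0.046 F [-0.1  0.5 -0.2] w 1.004 t 1.98
shift [-0.0007 -0.0036  0.1182] turn -0.006 rows 2.8 tcp [ 0.5509 -0.0159  0.1942] ang -0.046 F [-0.1  0.5 -0.2] w 1.004 t 1.98
```

```bash
python3 shift.py '[[1,0,-0.002,0.03,0],[1,0,-0.002,0.06,0],[1,0,-0.002,0.09,0],[1,0,-0.002,0.12,0],[1,0,-0.002,0.122,0]]'; python3 shift.py '[[1,0,0,0,0],[1,0,0,0,0]]'
python3 go.py 0.5495 -0.0125 0.076 -0.04
```

```text
t: 2.4
tcp_pos: [0.5453, -0.013, 0.0742]
tcp_rot: [0.001, 1.0, -0.023, -0.005]
wrist_force: [-0.6, 0.1, 1.0]
width: 0.999
grip_force: 0.0
t: 2.57
tcp_pos: [0.5506, -0.0119, 0.0798]
tcp_rot: [0.0, 1.0, -0.022, 0.001]
wrist_force: [0.8, 0.2, -0.3]
width: 0.999
grip_force: 0.0
shift [-0.001   0.0007  0.0038] turn -0.004 rows 0.1 tcp [ 0.5506 -0.0119  0.0798] ang -0.044 F [ 0.8  0.2 -0.3] w 0.999 t 2.57
```

```bash
python3 shift.py '[[0.7,-0.001,0,0.003,0],[0.5,-0.001,0,0.003,0],[0.5,-0.001,0,0.003,0],[0.5,-0.001,0,0.003,0],[0.5,-0.001,0,0.003,0]]' 20;python3 shift.py '[[0.5,0,0,0,0],[0.5,0,0,0,0],[0.5,0,0,0,0]]' 
python3 go.py 0.42 0.2 0.13 -0.115
```

```text
t: 2.98
tcp_pos: [0.5495, -0.0106, 0.0761]
tcp_rot: [-0.0, 1.0, -0.021, 0.001]
wrist_force: [0.0, 0.0, 0.3]
width: 0.685
grip_force: 0.0
t: 3.23
tcp_pos: [0.5493, -0.0108, 0.0758]
tcp_rot: [0.0, 1.0, -0.021, 0.0]
wrist_force: [-0.6, -1.4, 2.7]
width: 0.595
grip_force: 20.0
shift [-0.1381 -0.2051 -0.0543] turn 0.073 rows 6.1 tcp [ 0.5493 -0.0108  0.0758] ang -0.042 F [-0.6 -1.4  2.7] w 0.595 t 3.23
```

```bash
python3 shift.py '[[0.4,0,0,-0.01,0],[0.4,-0.005,0,-0.03,0],[0.4,-0.025,0,-0.055,0],[0.4,-0.06,0,-0.06,0],[0.4,-0.095,-0.005,-0.06,0.03]]' 25
python3 shift.py '[[0.4,-0.03,-0.02,0,0.02],[0.4,-0.045,-0.055,0,0.04],[0.4,-0.045,-0.095,0,0.04],[0.4,-0.045,-0.13,0,0.04],[0.4,-0.045,-0.165,0,0.04]]'
python3 go.py 0.42 0.21 0.078 -0.115
```

```text
t: 3.65
tcp_pos: [0.4551, -0.0023, 0.1373]
tcp_rot: [-0.0, 0.999, -0.037, 0.002]
wrist_force: [-0.6, -0.1, -3.5]
width: 0.594
grip_force: 24.9
t: 4.07
tcp_pos: [0.4208, 0.1681, 0.1361]
tcp_rot: [-0.0, 0.998, -0.056, 0.0]
wrist_force: [0.8, -0.4, -3.0]
width: 0.599
grip_force: 24.9
shift [-0.0055 -0.0415  0.0581] turn 0.003 rows 1.7 tcp [0.4208 0.1681 0.1361] ang -0.112 F [ 0.8 -0.4 -3. ] w 0.599 t 4.07
```

```bash
python3 shift.py '[[0.4,0,-0.03,0,0],[0.4,0,-0.04,0.015,0],[0.4,0,-0.04,0.03,0],[0.4,0,-0.04,0.045,0],[0.4,0,-0.04,0.052,0]]'; python3 shift.py '[[0.4,0,0,0,0],[0.4,0,0,0,0]]'
python3 go.py 0.42 0.21 0.0758 -0.115
```

```text
t: 4.48
tcp_pos: [0.4246, 0.206, 0.0823]
tcp_rot: [0.001, 0.998, -0.056, -0.001]
wrist_force: [-0.7, 0.5, -2.9]
width: 0.595
grip_force: 24.9
t: 4.65
tcp_pos: [0.4257, 0.2057, 0.0836]
tcp_rot: [0.0, 0.998, -0.056, -0.0]
wrist_force: [-0.4, 0.6, -3.1]
width: 0.598
grip_force: 24.9
shift [-0.0062 -0.0037  0.0078] turn 0.002 rows 0.3 tcp [0.4257 0.2057 0.0836] ang -0.113 F [-0.4  0.6 -3.1] w 0.598 t 4.65
```

```bash
python3 shift.py '[[0.4,-0.005,-0.004,0.004,0],[0.4,-0.005,-0.004,0.006,0],[0.4,-0.005,-0.004,0.0075,0],[0.4,-0.005,-0.004,0.0085,0],[0.4,-0.005,-0.004,0.0085,0]]'; python3 go.py 0.42 0.21 0.0758 -0.115
```

```text
t: 5.07
tcp_pos: [0.4214, 0.2104, 0.0755]
tcp_rot: [-0.0, 0.998, -0.056, 0.0]
wrist_force: [-0.7, -1.4, 3.0]
width: 0.597
grip_force: 25.0
shift [-0.0013  0.0005 -0.0003] turn 0.003 rows 0.0 tcp [0.4214 0.2104 0.0755] ang -0.112 F [-0.7 -1.4  3. ] w 0.597 t 5.07
```

```bash
python3 shift.py '[[0.7,0,0,0,0],[0.8,0,0,0,0],[0.9,0,0,0,0],[0.9,0,0,-0.03,0],[0.9,0,0,-0.07,0]]' 
python3 shift.py '[[0.8,0,0,-0.04,0],[0.6,0,0.02,-0.08,0],[0.3,0.025,0.05,-0.09,0],[0,0.05,0.085,-0.09,0],[0,0.07,0.12,-0.09,0]]' 
python3 go.py 0.55 0.012 0.25 -0.115
```

```text
t: 5.48
tcp_pos: [0.4192, 0.2093, 0.1434]
tcp_rot: [0.002, 0.998, -0.056, -0.003]
wrist_force: [0.6, 1.7, 1.2]
width: 0.891
grip_force: 0.0
t: 5.9
tcp_pos: [0.4794, 0.0833, 0.2369]
tcp_rot: [-0.001, 0.998, -0.055, 0.002]
wrist_force: [1.2, 0.2, 0.5]
width: 0.584
grip_force: 0.0
shift [ 0.078   0.0632 -0.0129] turn 0.005 rows 2.4 tcp [0.4794 0.0833 0.2369] ang -0.11 F [1.2 0.2 0.5] w 0.584 t 5.9
```

```bash
python3 shift.py '[[0,0.03,0.025,0,0],[0,0.06,0.05,0,0],[0,0.078,0.063,-0.005,0],[0,0.078,0.063,-0.005,0],[0,0.078,0.063,-0.005,0]]' 
python3 shift.py '[[0,0,0,0,0],[0,0,0,0,0]]' >/dev/null
python3 - <<'E'
from h import *
import pickle
s=arm.sense();w=arm.read_camera("wrist");pickle.dump((s,w),open("pics/w2.pkl","wb"))
t=arm.read_camera("scene")[130:290,220:380,::-1]
A=cv2.resize(w[:,:,::-1],(533,400),interpolation=3)
cv2.imwrite("pics/w2.png",np.hstack([A,cv2.resize(t,(267,400))[:, :]]))
print(s["tcp_pos"])
E
```

```text
t: 6.32
tcp_pos: [0.5481, 0.0113, 0.2398]
tcp_rot: [0.0, 0.998, -0.057, -0.0]
wrist_force: [0.0, 0.6, 0.7]
width: 0.228
grip_force: 0.0
[0.54664978 0.01397081 0.23977525]
```

View pics/w2.png

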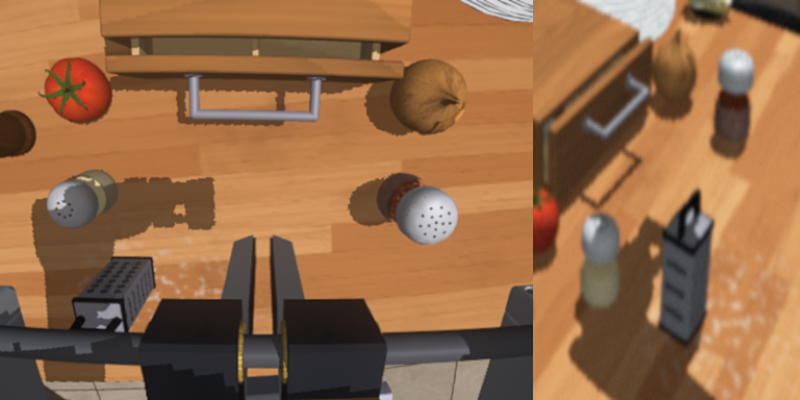

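The wrist view shows the bar's centre line from (192,114) to (319,116) in the 533-wide panel, and the panel's top front edge from (107,76) to (403,79). The scene crop shows the grater standing upright, clear of the drawer.

```bash
python3 - <<'E'
from h import *
import pickle
np.set_printoptions(precision=4,suppress=True)
s,w=pickle.load(open("pics/w2.pkl","rb"));k=512/533
f=lambda u,v,z:on("wrist",(u*k,v*k),z,s)
s1,_=pickle.load(open("pics/w1.pkl","rb"))
a,b=f(192,114,.072),f(319,116,.072)
print("bar",a,b,(a+b)/2,np.linalg.norm(a-b),np.arctan2(-(a-b)[0],(a-b)[1]))
for p,q in zip([(192,114),(319,116)],[(265,22),(434,27)]): print("bar 2 views",cross(ray("wrist",(p[0]*k,p[1]*k),s),ray("wrist",(q[0]/1.5625,q[1]/1.5625),s1)))
a,b=f(107,76,.098),f(403,79,.098)
print("panel",a,b,(a+b)/2,np.linalg.norm(a-b),np.arctan2(-(a-b)[0],(a-b)[1]))
a,b=f(101,37,.1),f(411,42,.1)
print("board",a,b,(a+b)/2,np.linalg.norm(a-b),np.arctan2(-(a-b)[0],(a-b)[1]))
print("onion",f(430,96,.047),"chilli",f(428,215,.1),"cheese",f(72,204,.083),"tomato",f(78,90,.035))
E
python3 go.py 0.639 0.012 0.14 -0.115
```

```text
bar [0.6241 0.0771 0.072 ] [ 0.6079 -0.05    0.072 ] [0.616  0.0135 0.072 ] 0.12810129369738082 -0.126846528200282
bar 2 views (array([0.6241, 0.0775, 0.0697]), [np.float64(0.0851585225084741), np.float64(0.08515852250848042)])
bar 2 views (array([ 0.6075, -0.0492,  0.0699]), [np.float64(1.1165089720235746), np.float64(1.1165089720235364)])
panel [0.6689 0.1454 0.098 ] [ 0.6356 -0.1262  0.098 ] [0.6522 0.0096 0.098 ] 0.27368528642839846 -0.12200656995183995
board [0.7031 0.1433 0.1   ] [ 0.6674 -0.1338  0.1   ] [0.6852 0.0048 0.1   ] 0.2794133240177798 -0.12809731903185334
onion [ 0.6163 -0.1771  0.047 ] chilli [ 0.5    -0.1515  0.1   ] cheese [0.5477 0.2209 0.083 ] tomato [0.6668 0.2101 0.035 ]
shift [ 0.0918 -0.0082  0.0999] turn 0.005 rows 3.3 tcp [0.547  0.0138 0.24  ] ang -0.11 F [-0.  -0.6  0.1] w 0.017 t 6.58
```

```bash
python3 shift.py '[[0,0.03,-0.002,0.02,0.015],[0,0.06,-0.003,0.045,0.015],[0,0.09,-0.006,0.07,0.015],[0,0.09,-0.006,0.09,0.015],[0,0.09,-0.006,0.09,0.015]]' 
python3 shift.py '[[0,0,0,0,0],[0,0,0,0,0]]'
python3 go.py 0.6373 0.0108 0.055 -0.125
```

```text
t: 7.0
tcp_pos: [0.6352, 0.0093, 0.1452]
tcp_rot: [0.0, 0.998, -0.063, -0.004]
wrist_force: [-0.7, -0.2, -0.1]
width: 0.004
grip_force: 0.0
t: 7.17
tcp_pos: [0.6377, 0.0088, 0.1513]
tcp_rot: [-0.0, 0.998, -0.063, 0.0]
wrist_force: [-0.5, 0.3, 0.5]
width: 0.002
grip_force: 0.0
shift [-0.0007 -0.0019  0.0963] turn -0.002 rows 2.3 tcp [0.6377 0.0088 0.1513] ang -0.127 F [-0.5  0.3  0.5] w 0.002 t 7.17
```

```bash
python3 shift.py '[[0,0,0,0.025,0],[0,0,0,0.05,0],[0,0,0,0.075,0],[0,0,0,0.096,0],[0,0,0,0.096,0]]' 
python3 shift.py '[[0,-0.008,0,0,0],[0,-0.02,0,0,0],[0,-0.035,0,0,0],[0,-0.05,0,0,0],[0,-0.065,0,0,0]]' 
python3 shift.py '[[0,-0.018,0,0,0],[0,-0.036,0,0,0],[0,-0.054,0,0,0],[0,-0.07,0,0,0],[0,-0.08,0,0,0]]' 
python3 go.py 0.4704 0.0316 0.055 -0.125
```

```text
t: 7.58
tcp_pos: [0.6353, 0.0087, 0.0523]
tcp_rot: [0.0, 0.998, -0.063, -0.002]
wrist_force: [-1.7, -0.1, -0.7]
width: 0.004
grip_force: 0.0
t: 8.0
tcp_pos: [0.5756, 0.0167, 0.0572]
tcp_rot: [-0.0, 0.998, -0.064, 0.004]
wrist_force: [2.2, 0.4, -2.1]
width: 0.005
grip_force: 1.3
t: 8.42
tcp_pos: [0.4947, 0.0273, 0.057]
tcp_rot: [-0.001, 0.998, -0.063, 0.003]
wrist_force: [1.9, -0.5, 0.1]
width: 0.009
grip_force: 0.9
shift [-0.0247 -0.0012  0.0019] turn -0.002 rows 0.6 tcp [0.4947 0.0273 0.057 ] ang -0.127 F [ 1.9 -0.5  0.1] w 0.009 t 8.42
```

```bash
python3 shift.py '[[0,-0.01,0,0,0],[0,-0.018,0,0,0],[0,-0.022,0,0,0],[0,-0.022,0,0,0],[0,-0.022,0,0,0]]' 
python3 shift.py '[[0,0.005,0,0,0],[0,0.008,0,0,0],[0,0.008,0,-0.04,0],[0,0.008,0,-0.08,0],[0,-0.02,0,-0.12,0]]' 
python3 shift.py '[[0,-0.03,0,-0.03,0],[0,-0.06,0,-0.06,0],[0,-0.07,0,-0.08,0],[0,-0.07,0,-0.08,0],[0,-0.07,0,-0.08,0]]' 
python3 - <<'E'
from h import *
import pickle
s=arm.sense();w=arm.read_camera("wrist");t=arm.read_camera("top");pickle.dump((s,w,t),open("pics/w3.pkl","wb"))
A=cv2.resize(w[:,:,::-1],(533,400),interpolation=3)
cv2.imwrite("pics/w3.png",np.hstack([A,cv2.resize(t[90:290,230:363,::-1],(266,400),interpolation=3)]))
print(s["tcp_pos"],s["t"])
E
```

```text
t: 8.83
tcp_pos: [0.4724, 0.0295, 0.0547]
tcp_rot: [-0.0, 0.998, -0.064, 0.0]
wrist_force: [0.3, 0.1, -0.6]
width: 0.006
grip_force: 0.0
t: 9.25
tcp_pos: [0.4615, 0.0308, 0.1697]
tcp_rot: [0.0, 0.998, -0.064, 0.003]
wrist_force: [2.5, 0.9, 1.8]
width: 0.004
grip_force: 0.0
t: 9.67
tcp_pos: [0.3882, 0.0406, 0.2491]
tcp_rot: [-0.001, 0.998, -0.063, 0.002]
wrist_force: [0.7, 0.2, 0.4]
width: 0.004
grip_force: 0.0
[0.38823329 0.0406286  0.2490872 ] 9.6667
```

View pics/w3.png

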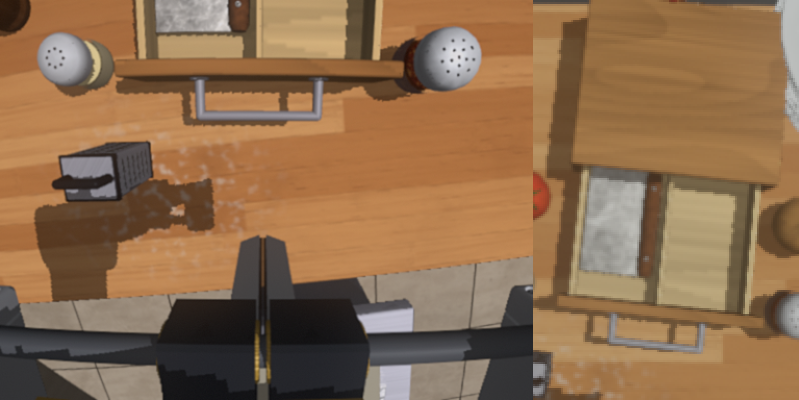

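The drawer is well open, with the bar from (199,116) to (321,117) in the wrist panel. The empty bay is on the right in the top crop, from the divider at x≈660 to the wall at ≈748. The scraper is in the left compartment, the grater is standing and the chilli shaker is untouched.

```bash
python3 - <<'E'
from h import *
import pickle
np.set_printoptions(precision=4,suppress=True)
s,w,t=pickle.load(open("pics/w3.pkl","rb"));k=512/533
f=lambda u,v,z:on("wrist",(u*k,v*k),z,s)
g=lambda u,v,z:on("top",(230+(u-533)/2,90+v/2),z)
a,b=f(199,115.5,.072),f(321,117,.072);print("bar w",a,b,(a+b)/2)
a2,b2=g(612,342,.072),g(702,349,.072);print("bar t",a2,b2,(a2+b2)/2)
for p,q in zip([(199,115.5),(321,117)],[(612,342),(702,349)]): print(cross(ray("wrist",(p[0]*k,p[1]*k),s),ray("top",(230+(q[0]-533)/2,90+q[1]/2))))
th=-.125;ux=np.array([np.cos(th),np.sin(th)]);uy=np.array([-ux[1],ux[0]])
O=np.array([.6852,.0048])
U=lambda P:(np.array([(P[:2]-O)@ux,(P[:2]-O)@uy])*1e3).round(1)
for n,P in [("bar w",f(260,116.3,.072)),("bar t",(a2+b2)/2),("divider t far",g(662,182,.062)),("near",g(655,298,.062)),("wall far",g(752,187,.062)),("wall near",g(743,310,.062)),("wall w near",f(373,60,.062)),("divider w near",f(257,56,.062)),("wall w far",f(377,0,.062)),("divider w far",f(258,0,.062)),("floor w near wall",f(371,59,.02)),("board front",g(573,166,.1)),("board front R",g(775,186,.1))]: print(n,U(P),P[:2])
for p,q in [((258,58),(655,298)),((373,60),(743,310))]: print("wall z",cross(ray("wrist",(p[0]*k,p[1]*k),s),ray("top",(230+(q[0]-533)/2,90+q[1]/2))))
# grater top face
P=f(92,177,.112);print("grater",P)
E
```

```text
bar w [0.465  0.0975 0.072 ] [ 0.4474 -0.0278  0.072 ] [0.4562 0.0348 0.072 ]
bar t [0.4638 0.0937 0.072 ] [ 0.4516 -0.0275  0.072 ] [0.4577 0.0331 0.072 ]
(array([0.4654, 0.0941, 0.0891]), [np.float64(0.23589096977425242), np.float64(0.23589096977434051)])
(array([ 0.4436, -0.0376,  0.0064]), [np.float64(0.8532024452339936), np.float64(0.8532024452339354)])
bar w [-231.3    1.2] [0.4558 0.0348]
bar t [-229.2   -0.3] [0.4577 0.0331]
divider t far [-6.8 14. ] [0.6802 0.0195]
near [-166.3    8. ] [0.5212 0.0335]
wall far [  -0.7 -110.9] [ 0.6707 -0.1051]
wall near [-170.4 -113.6] [ 0.502  -0.0866]
wall w near [-173.4 -116. ] [ 0.4986 -0.0887]
divider w near [-170.7    4.1] [0.5163 0.0302]
wall w far [-114.7 -117. ] [ 0.5568 -0.0969]
divider w far [-116.8    2.9] [0.5697 0.0222]
floor w near wall [-167.4 -126.6] [ 0.5033 -0.1   ]
board front [ -2.3 136.8] [0.6999 0.1409]
board front R [  -1.1 -133.7] [ 0.6675 -0.1277]
wall z (array([0.5193, 0.0297, 0.0188]), [np.float64(0.3653029789367568), np.float64(0.36530297893667885)])
wall z (array([ 0.5003, -0.0895,  0.0548]), [np.float64(1.8100483500644247), np.float64(1.8100483500645321)])
grater [0.4223 0.206  0.112 ]
```

```bash
python3 go.py 0.4214 0.2104 0.19 -0.115
```

```text
shift [ 0.0118 -0.1731  0.0574] turn -0.013 rows 4.4 tcp [0.3877 0.0402 0.2475] ang -0.128 F [ 0.8  0.2 -0.6] w 0.005 t 9.77
```

```bash
python3 shift.py '[[1,0.003,-0.04,0.01,-0.013],[1,0.006,-0.08,0.02,-0.013],[1,0.009,-0.12,0.03,-0.013],[1,0.012,-0.155,0.04,-0.013],[1,0.012,-0.173,0.057,-0.013]]' 
python3 shift.py '[[1,0,0,0,0],[1,0,0,0,0],[1,0,0,0,0]]'
python3 go.py 0.4214 0.2104 0.0765 -0.115
```

```text
t: 10.18
tcp_pos: [0.4227, 0.2155, 0.1894]
tcp_rot: [-0.001, 0.998, -0.055, 0.0]
wrist_force: [0.8, 0.7, -0.3]
width: 0.318
grip_force: 0.0
t: 10.43
tcp_pos: [0.4208, 0.2088, 0.1901]
tcp_rot: [0.001, 0.998, -0.058, -0.001]
wrist_force: [0.7, -0.1, -0.2]
width: 0.535
grip_force: 0.0
shift [ 0.0006 -0.002   0.1136] turn -0.001 rows 2.7 tcp [0.4208 0.2088 0.1901] ang -0.116 F [ 0.7 -0.1 -0.2] w 0.535 t 10.43
```

```bash
python3 shift.py '[[1,0,-0.001,0,0],[1,0,-0.001,0,0],[1,0,-0.001,0,0],[1,0,-0.001,0,0],[1,0,-0.001,0.01,0]]' 
python3 shift.py '[[1,0,0,0.03,0],[1,0,0,0.06,0],[1,0,0,0.085,0],[1,0,0,0.102,0],[1,0,0,0.102,0]]'
python3 shift.py '[[0.7,0,0,0,0],[0.5,0,0,0,0],[0.4,0,0,0,0],[0.4,0,0,0,0],[0.4,0,0,0,0]]' 20
python3 shift.py '[[0.4,0,0,0,0],[0.4,0,0,0,0],[0.4,0,0,0,0]]'
python3 go.py 0.49 0.1 0.2 -0.125
```

```text
t: 10.85
tcp_pos: [0.4224, 0.2117, 0.1828]
tcp_rot: [-0.001, 0.998, -0.057, 0.002]
wrist_force: [0.0, 0.6, -0.2]
width: 0.89
grip_force: 0.0
t: 11.27
tcp_pos: [0.4191, 0.2102, 0.0767]
tcp_rot: [0.001, 0.998, -0.057, -0.002]
wrist_force: [-0.1, -0.2, -0.4]
width: 0.998
grip_force: 0.0
t: 11.68
tcp_pos: [0.4216, 0.2118, 0.0801]
tcp_rot: [-0.001, 0.998, -0.057, 0.001]
wrist_force: [-0.3, 0.1, 0.8]
width: 0.682
grip_force: 0.0
t: 11.93
tcp_pos: [0.4213, 0.2113, 0.0796]
tcp_rot: [-0.0, 0.998, -0.057, 0.0]
wrist_force: [-1.8, -2.1, 5.8]
width: 0.595
grip_force: 19.9
shift [ 0.0811  0.1027 -0.1203] turn 0.011 rows 4.3 tcp [0.4213 0.2113 0.0796] ang -0.114 F [-1.8 -2.1  5.8] w 0.595 t 11.93
```

```bash
python3 shift.py '[[0.3,0,0,-0.02,0.011],[0.3,0,0,-0.055,0.011],[0.3,0,0,-0.095,0.011],[0.3,0.01,0.015,-0.13,0.011],[0.3,0.025,0.045,-0.145,0.011]]' 30
python3 go.py 0.5299 -0.0361 0.22 -0.125
```

```text
t: 12.35
tcp_pos: [0.4419, 0.1684, 0.228]
tcp_rot: [-0.003, 0.998, -0.059, 0.003]
wrist_force: [1.7, -0.0, -3.5]
width: 0.595
grip_force: 29.9
shift [0.1113 0.1928 0.0074] turn 0.007 rows 5.3 tcp [0.4419 0.1684 0.228 ] ang -0.118 F [ 1.7 -0.  -3.5] w 0.595 t 12.35
```

```bash
python3 shift.py '[[0.3,0.02,0.03,0,0.003],[0.3,0.04,0.065,0,0.003],[0.3,0.06,0.1,0,0.003],[0.3,0.08,0.135,0,0.003],[0.3,0.095,0.165,0,0.003]]' >/dev/null
python3 shift.py '[[0.3,0.01,0.015,0,0],[0.3,0.015,0.022,0,0],[0.3,0.015,0.022,0,0],[0.3,0.015,0.022,0,0]]'
python3 go.py 0.5299 -0.0361 0.12 -0.125
python3 - <<'E'
from h import *
import pickle
s=arm.sense();w=arm.read_camera("wrist");t=arm.read_camera("top");c=arm.read_camera("scene");pickle.dump((s,w,t,c),open("pics/w4.pkl","wb"))
cv2.imwrite("pics/w4.png",np.hstack([cv2.resize(c[120:260,220:360,::-1],(400,400),interpolation=3),cv2.resize(t[150:290,240:380,::-1],(400,400),interpolation=3)]))
E
```

```text
t: 13.1
tcp_pos: [0.5256, -0.034, 0.2236]
tcp_rot: [-0.001, 0.998, -0.064, -0.001]
wrist_force: [-0.4, 1.0, -3.2]
width: 0.597
grip_force: 29.9
shift [0.0047 0.0016 0.1036] turn -0.002 rows 2.5 tcp [ 0.5256 -0.034   0.2236] ang -0.127 F [-0.4  1.  -3.2] w 0.597 t 13.1
```

View pics/w4.png

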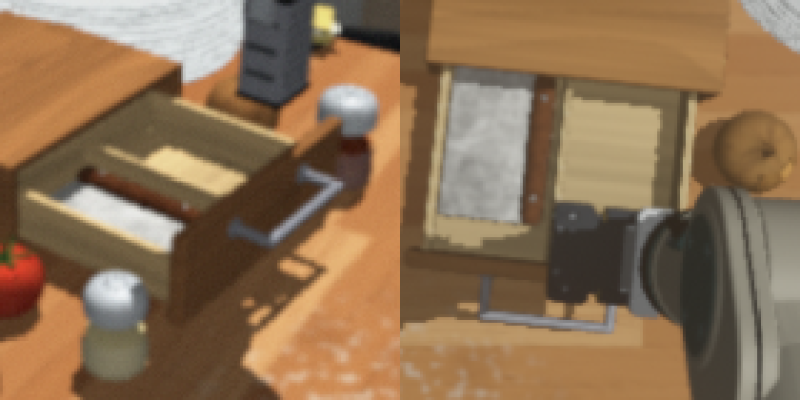

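The scene crop shows the grater held upright above the bay, just behind the front panel. The top crop shows the empty bay and gripper. Lowering it in.

```bash
python3 shift.py '[[0.3,0.006,0.002,0.025,0],[0.3,0.006,0.002,0.05,0],[0.3,0.006,0.002,0.075,0],[0.3,0.006,0.002,0.095,0],[0.3,0.006,0.002,0.105,0]]' 
python3 shift.py '[[0.3,0,0,0.003,0],[0.3,0,0,0.006,0],[0.3,0,0,0.01,0],[0.3,0,0,0.013,0],[0.3,0,0,0.013,0]]' 
python3 go.py 0.5299 -0.0361 0.0996 -0.125
```

```text
t: 13.67
tcp_pos: [0.5302, -0.0363, 0.1169]
tcp_rot: [-0.0, 0.998, -0.063, -0.002]
wrist_force: [-0.5, -0.1, -2.7]
width: 0.597
grip_force: 29.9
t: 14.08
tcp_pos: [0.5324, -0.0381, 0.1064]
tcp_rot: [-0.0, 0.998, -0.064, 0.0]
wrist_force: [-1.0, -0.5, -2.5]
width: 0.596
grip_force: 29.9
shift [-0.0027 -0.0017  0.0068] turn -0.003 rows 0.2 tcp [ 0.5324 -0.0381  0.1064] ang -0.128 F [-1.  -0.5 -2.5] w 0.596 t 14.08
```

```bash
python3 shift.py '[[0.3,0,-0.002,0.003,0],[0.3,0,-0.002,0.005,0],[0.3,0,-0.002,0.007,0],[0.3,0,-0.002,0.0085,0],[0.3,0,-0.002,0.0085,0]]' 
python3 go.py 0.5299 -0.0361 0.0996 -0.125
```

```text
t: 14.5
tcp_pos: [0.5339, -0.0371, 0.0991]
tcp_rot: [0.0, 0.998, -0.064, 0.002]
wrist_force: [-0.1, -1.9, 8.0]
width: 0.595
grip_force: 30.0
shift [-0.0041 -0.0004 -0.0005] turn -0.004 rows 0.1 tcp [ 0.5339 -0.0371  0.0991] ang -0.129 F [-0.1 -1.9  8. ] w 0.595 t 14.5
```

```bash
python3 shift.py '[[0.3,0,0,0,0],[0.3,0.0045,0,0,0],[0.3,0.009,0,-0.001,0],[0.3,0.013,0,-0.0015,0],[0.3,0.0175,0,-0.002,0]]' 7
python3 shift.py '[[0.3,0.004,0,0,0],[0.3,0.009,0,0,0],[0.3,0.009,0,0,0]]'
python3 - <<'E'
from h import *
import pickle
s=arm.sense();c=arm.read_camera("scene");w=arm.read_camera("wrist");pickle.dump((s,w,c),open("pics/w5.pkl","wb"))
cv2.imwrite("pics/w5.png",np.hstack([cv2.resize(c[120:220,260:360,::-1],(400,400),interpolation=3),cv2.resize(w[100:340,130:370,::-1],(400,400),interpolation=3)]))
E
```

```text
t: 14.92
tcp_pos: [0.55, -0.0383, 0.0995]
tcp_rot: [-0.0, 0.998, -0.064, -0.0]
wrist_force: [0.2, -0.1, -2.7]
width: 0.596
grip_force: 7.0
t: 15.17
tcp_pos: [0.5599, -0.0396, 0.0995]
tcp_rot: [0.0, 0.998, -0.064, 0.001]
wrist_force: [0.9, -0.1, -2.6]
width: 0.594
grip_force: 7.0
```

View pics/w5.png

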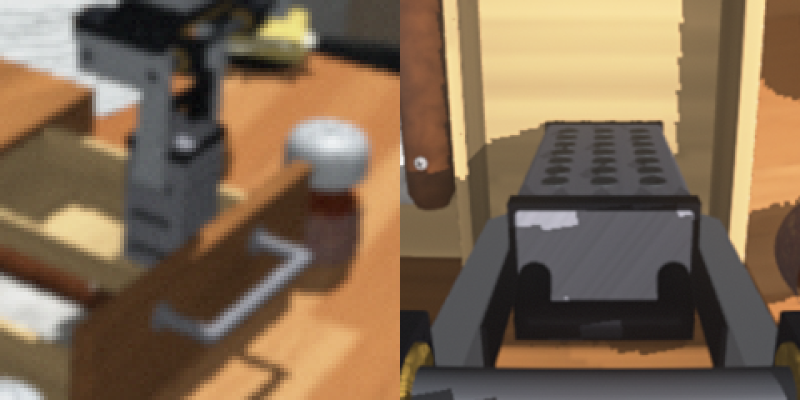

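The scene crop shows the grater still upright: force says it was carried rather than tipped. Friction towards +x would also slide the drawer shut, so I'll tip it towards −x, where the drawer's stop reacts the push. First I shift it 50 mm back.

```bash
python3 shift.py '[[0.3,0,0,0,0],[0.3,0,0,-0.006,0],[0.3,0.015,0,-0.008,0],[0.3,0.035,0,-0.008,0],[0.3,0.048,0,-0.008,0]]' 20
python3 shift.py '[[0.3,0,0.001,0,0],[0.3,0,0.001,0.004,0],[0.3,0,0.001,0.008,0],[0.3,0,0.001,0.010,0],[0.3,0,0.001,0.011,0]]' 
python3 go.py 0.5299 -0.0361 0.0996 -0.125
```

```text
t: 15.68
tcp_pos: [0.6081, -0.0458, 0.1086]
tcp_rot: [-0.0, 0.998, -0.064, 0.001]
wrist_force: [0.2, -0.3, -3.6]
width: 0.593
grip_force: 20.0
t: 16.1
tcp_pos: [0.6067, -0.0469, 0.0986]
tcp_rot: [0.0, 0.998, -0.064, 0.001]
wrist_force: [-1.4, -0.1, 17.1]
width: 0.595
grip_force: 20.0
shift [-0.0776 -0.0009 -0.0012] turn -0.003 rows 1.9 tcp [ 0.6067 -0.0469  0.0986] ang -0.128 F [-1.4 -0.1 17.1] w 0.595 t 16.1
```

```bash
python3 shift.py '[[0.3,0,0,0,0],[0.3,-0.006,0,0,0],[0.3,-0.012,0,0,0],[0.3,-0.018,0,0,0],[0.3,-0.024,0,0,0]]' 6
python3 shift.py '[[0.3,-0.006,0,0,0],[0.3,-0.012,0,0,0],[0.3,-0.018,0,0.0,0]]'
python3 - <<'E'
from h import *
import pickle
s=arm.sense();c=arm.read_camera("scene");w=arm.read_camera("wrist");pickle.dump((s,w,c),open("pics/w6.pkl","wb"))
cv2.imwrite("pics/w6.png",np.hstack([cv2.resize(c[110:230,240:360,::-1],(400,400),interpolation=3),cv2.resize(w[100:340,130:370,::-1],(400,400),interpolation=3)]))
E
```

```text
t: 16.52
tcp_pos: [0.5842, -0.044, 0.0985]
tcp_rot: [0.0, 0.998, -0.064, 0.003]
wrist_force: [2.6, -0.5, 5.4]
width: 0.598
grip_force: 6.0
t: 16.77
tcp_pos: [0.5644, -0.0414, 0.0973]
tcp_rot: [0.0, 0.998, -0.064, 0.001]
wrist_force: [0.8, 0.4, 2.0]
width: 0.595
grip_force: 6.0
```

View pics/w6.png

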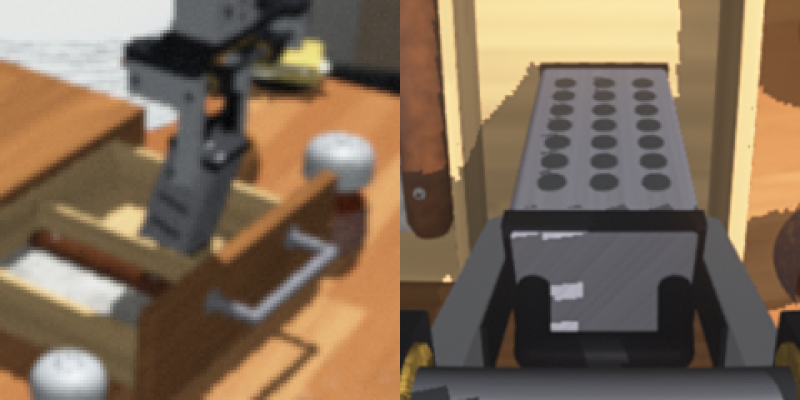

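The scene crop shows the grater leaning about 20–25° towards the front panel, held by the fingers with its foot on the bay floor. Continuing the arc to about 40°, then grip tight, lift and shift back.

```bash
python3 shift.py '[[0.3,-0.007,0,0.001,0],[0.3,-0.014,0,0.003,0],[0.3,-0.021,0,0.005,0],[0.3,-0.027,0,0.007,0],[0.3,-0.027,0,0.007,0]]'
python3 shift.py '[[0.3,0,0,0,0],[0.3,0,0,0,0],[0.3,0,0,-0.005,0],[0.3,0,0,-0.012,0],[0.3,0,0,-0.012,0]]' 30
python3 shift.py '[[0.3,0.015,0,0,0],[0.3,0.035,0,0,0],[0.3,0.055,0,0,0],[0.3,0.07,0,0,0],[0.3,0.07,0,0,0]]'
python3 go.py 0.6067 -0.0469 0.0986 -0.125
python3 - <<'E'
from h import *
import pickle
s=arm.sense();c=arm.read_camera("scene");t=arm.read_camera("top");pickle.dump((s,t,c),open("pics/w7.pkl","wb"))
cv2.imwrite("pics/w7.png",np.hstack([cv2.resize(c[110:230,240:360,::-1],(400,400),interpolation=3),cv2.resize(t[150:290,240:380,::-1],(400,400),interpolation=3)]))
E
```

```text
t: 17.28
tcp_pos: [0.5347, -0.0375, 0.0886]
tcp_rot: [-0.0, 0.998, -0.064, -0.002]
wrist_force: [-2.1, 0.1, 0.4]
width: 0.595
grip_force: 6.0
t: 17.7
tcp_pos: [0.5388, -0.038, 0.1029]
tcp_rot: [-0.0, 0.998, -0.064, 0.001]
wrist_force: [0.2, -0.4, -2.1]
width: 0.596
grip_force: 30.0
t: 18.12
tcp_pos: [0.611, -0.0473, 0.1021]
tcp_rot: [0.0, 0.998, -0.064, 0.003]
wrist_force: [0.3, 0.4, -1.9]
width: 0.595
grip_force: 30.0
shift [-0.0043  0.0001  0.0035] turn -0.003 rows 0.1 tcp [ 0.611  -0.0473  0.1021] ang -0.128 F [ 0.3  0.4 -1.9] w 0.595 t 18.12
```

View pics/w7.png

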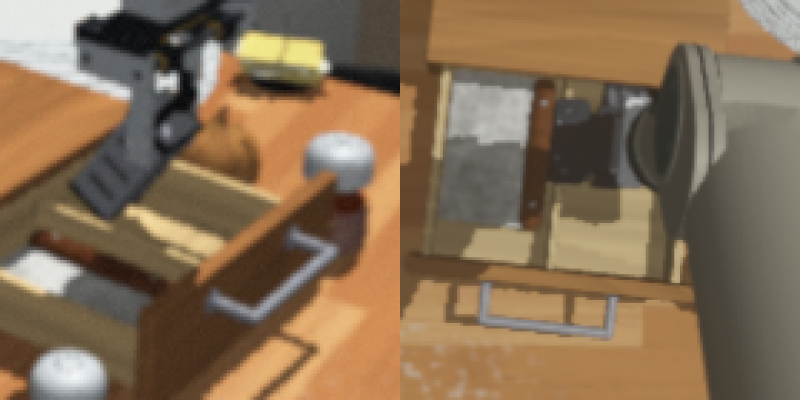

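The scene crop shows the grater leaning about 45°, held firmly with its foot towards the back and clear of the top board. The bay is empty below it. Now lower to touch, loosen, and follow the arc down.

```bash
python3 shift.py '[[0.3,0,0,0.005,0],[0.3,0,0,0.009,0],[0.3,0,0,0.013,0],[0.3,0,0,0.0135,0]]'
python3 shift.py '[[0.3,0,0,0,0],[0.3,-0.006,0,0.004,0],[0.3,-0.012,0,0.009,0],[0.3,-0.018,0,0.014,0],[0.3,-0.025,0,0.02,0]]' 6
python3 shift.py '[[0.3,-0.006,0,0.007,0],[0.3,-0.011,0,0.014,0],[0.3,-0.015,0,0.022,0],[0.3,-0.018,0,0.028,0],[0.3,-0.018,0,0.028,0]]'
python3 go.py 0.561 -0.0413 0.0236 -0.125
python3 - <<'E'
from h import *
import pickle
s=arm.sense();c=arm.read_camera("scene");w=arm.read_camera("wrist");pickle.dump((s,w,c),open("pics/w8.pkl","wb"))
cv2.imwrite("pics/w8.png",np.hstack([cv2.resize(c[110:230,240:360,::-1],(400,400),interpolation=3),cv2.resize(w[50:340,110:400,::-1],(400,400),interpolation=3)]))
E
```

```text
t: 18.55
tcp_pos: [0.6067, -0.0467, 0.0881]
tcp_rot: [-0.0, 0.998, -0.064, -0.0]
wrist_force: [-1.7, -0.2, 3.5]
width: 0.588
grip_force: 30.0
t: 18.97
tcp_pos: [0.5814, -0.0435, 0.0677]
tcp_rot: [-0.0, 0.998, -0.064, -0.0]
wrist_force: [-1.0, 0.3, 2.1]
width: 0.591
grip_force: 6.0
t: 19.38
tcp_pos: [0.5628, -0.0412, 0.0383]
tcp_rot: [0.0, 0.998, -0.064, -0.001]
wrist_force: [-0.5, -0.5, -2.1]
width: 0.596
grip_force: 6.0
shift [-0.0017  0.0004  0.0147] turn -0.003 rows 0.4 tcp [ 0.5628 -0.0412  0.0383] ang -0.128 F [-0.5 -0.5 -2.1] w 0.596 t 19.38
```

View pics/w8.png

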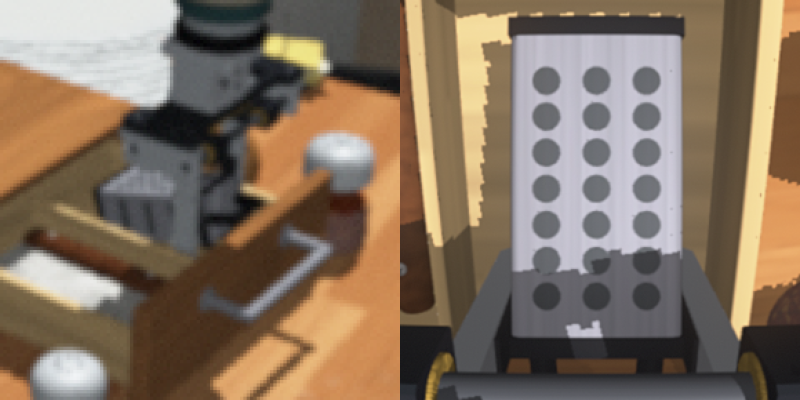

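The scene crop shows the grater nearly lying, and the wrist view shows its perforated side facing up, straight in the bay. That was my eleventh picture, one past the limit of ten, so I won't view any more. From here I check by numbers and lower the last 14 mm on the force reading.

```bash
python3 shift.py '[[0.3,0,0,0.003,0],[0.3,-0.001,0,0.006,0],[0.3,-0.001,0,0.009,0],[0.3,-0.001,0,0.011,0],[0.3,-0.001,0,0.011,0]]'
python3 shift.py '[[0.3,0,0,0.002,0],[0.3,0,0,0.003,0],[0.3,0,0,0.003,0]]'
python3 shift.py '[[0.3,0,0,0,0],[0.3,0,0,0,0],[0.3,0,0,0,0]]' 3
```

```text
t: 19.9
tcp_pos: [0.5633, -0.0412, 0.0287]
tcp_rot: [0.0, 0.998, -0.064, -0.0]
wrist_force: [-0.3, 0.0, -1.4]
width: 0.593
grip_force: 6.0
t: 20.15
tcp_pos: [0.5634, -0.0412, 0.026]
tcp_rot: [0.0, 0.998, -0.064, -0.0]
wrist_force: [-0.4, 0.2, -1.2]
width: 0.593
grip_force: 6.0
t: 20.4
tcp_pos: [0.5636, -0.0413, 0.0261]
tcp_rot: [0.0, 0.998, -0.064, 0.0]
wrist_force: [-0.4, -0.8, -1.6]
width: 0.596
grip_force: 3.0
```

```bash
python3 shift.py '[[0.3,0,0,0.001,0],[0.3,0,0,0.002,0],[0.3,0,0,0.002,0],[0.3,0,0,0.002,0]]'
python3 shift.py '[[0.3,0,0,0.001,0],[0.3,0,0,0.0015,0],[0.3,0,0,0.0015,0]]'
python3 - <<'E'
from h import *
s=arm.sense();w=arm.read_camera("wrist")
g=cv2.cvtColor(w,cv2.COLOR_RGB2GRAY);np.save("pics/w9.npy",w)
print("row profile col 240",[int(v) for v in g[50:310:3,240]])
for r in (57,70,75,100,150,200,240,280,290): print(r,[int(v) for v in g[r,170:330:3]])
E
```

```text
t: 20.73
tcp_pos: [0.5635, -0.0412, 0.024]
tcp_rot: [0.0, 0.998, -0.064, 0.0]
wrist_force: [0.1, 0.2, -1.9]
width: 0.595
grip_force: 3.0
t: 20.98
tcp_pos: [0.5634, -0.0411, 0.0225]
tcp_rot: [-0.0, 0.998, -0.064, -0.0]
wrist_force: [-0.5, -0.1, -0.7]
width: 0.593
grip_force: 3.0
row profile col 240 [113, 115, 132, 172, 58, 62, 63, 64, 62, 166, 198, 197, 198, 197, 196, 197, 195, 195, 195, 195, 194, 187, 188, 192, 193, 192, 193, 191, 191, 191, 188, 188, 187, 190, 189, 188, 187, 188, 187, 187, 183, 184, 187, 185, 185, 185, 185, 186, 185, 183, 183, 185, 184, 183, 183, 184, 184, 185, 182, 183, 184, 182, 183, 182, 182, 183, 113, 98, 98, 97, 96, 96, 96, 96, 96, 95, 95, 95, 92, 180, 179, 178, 178, 178, 158, 34, 37]
57 [138, 139, 205, 210, 220, 218, 219, 120, 167, 173, 216, 215, 221, 214, 131, 144, 190, 196, 220, 220, 222, 217, 137, 162, 200, 209, 221, 222, 223, 219, 137, 180, 200, 216, 222, 224, 217, 132, 135, 184, 189, 217, 219, 224, 222, 123, 124, 166, 161, 218, 112, 114, 115, 114]
70 [216, 215, 215, 220, 53, 59, 60, 60, 61, 60, 60, 61, 60, 60, 61, 60, 61, 60, 62, 63, 62, 63, 63, 63, 63, 63
[... 1172 characters left out ...]
100, 101, 98, 88, 87, 87, 86, 149, 180, 184, 181, 181, 187, 188, 178, 164, 177, 184, 186, 184, 187, 183, 185, 181, 189, 187, 187, 174, 173, 168, 105, 97, 99, 100, 99, 100, 100, 101, 98, 93, 91, 96, 100, 99, 96, 100, 100, 95, 91, 88, 87, 86, 95, 107]
280 [83, 84, 82, 83, 75, 29, 27, 71, 91, 95, 95, 92, 92, 52, 53, 53, 54, 52, 64, 96, 97, 95, 96, 94, 93, 53, 54, 53, 54, 54, 60, 92, 94, 96, 96, 95, 93, 53, 52, 53, 53, 53, 58, 93, 92, 96, 94, 87, 40, 27, 38, 82, 83, 83]
290 [83, 83, 82, 65, 27, 24, 24, 55, 90, 93, 94, 91, 94, 97, 96, 92, 92, 94, 94, 94, 117, 117, 183, 180, 183, 182, 180, 186, 101, 94, 93, 91, 93, 94, 94, 94, 94, 92, 91, 94, 90, 92, 93, 92, 92, 95, 93, 85, 29, 24, 26, 27, 77, 83]
```

```bash
cat > tilt.py <<'E'
from h import *
s=arm.sense();w=arm.read_camera("wrist")
g=cv2.cvtColor(w,cv2.COLOR_RGB2GRAY).astype(float)
np.set_printoptions(precision=4,suppress=True)
def P(r,a,b,W):
    o,d1=ray("wrist",(a,r),s);_,d2=ray("wrist",(b,r),s)
    k=W/np.linalg.norm(d1-d2);return o+k*(d1+d2)/2
def edges(r):
    row=cv2.GaussianBlur(g,(3,3),0)[r];d=np.abs(np.diff(row))
    return 176+np.argmax(d[176:198])+.5, 303+np.argmax(d[303:328])+.5
for r in list(range(66,76,4))+list(range(86,296,16)):
    a,b=edges(r);print(r,a,b,P(r,a,b,.056))
print(s["tcp_pos"],s["wrist_force"].round(1))
E
python3 tilt.py
```

```text
66 180.5 323.5 [ 0.6573 -0.0533  0.0691]
70 180.5 323.5 [ 0.6558 -0.0531  0.0694]
74 180.5 323.5 [ 0.6542 -0.0529  0.0697]
86 186.5 319.5 [ 0.6499 -0.0528  0.0608]
102 186.5 319.5 [ 0.6434 -0.0519  0.0623]
118 186.5 318.5 [ 0.6369 -0.0509  0.0628]
134 186.5 318.5 [ 0.6303 -0.05    0.0645]
150 187.5 317.5 [ 0.6235 -0.0491  0.0641]
166 188.5 317.5 [ 0.6166 -0.0485  0.0649]
182 188.5 309.5 [ 0.6079 -0.0455  0.0577]
198 188.5 316.5 [ 0.6031 -0.0465  0.0677]
214 189.5 315.5 [ 0.5957 -0.0456  0.0676]
230 189.5 315.5 [ 0.589  -0.0447  0.0698]
246 195.5 313.5 [ 0.5778 -0.0442  0.063 ]
262 190.5 313.5 [ 0.5739 -0.0425  0.0711]
278 190.5 313.5 [ 0.5671 -0.0416  0.0735]
294 191.5 312.5 [ 0.5588 -0.0406  0.0738]
[ 0.5635 -0.0412  0.0225] [-0.9  0.7 -1.9]
```

```bash
python3 - <<'E'
from h import *
np.set_printoptions(precision=4,suppress=True)
s=arm.sense()
u=252
for z0,z1 in((.066,.066),(.066,.072),(.066,.080)):
  A,B,C=on("wrist",(u,61.5),z0,s),on("wrist",(u,77),z0,s),on("wrist",(u,303.5),z1,s)
  print(z0,z1,A,C,"rim",np.linalg.norm(A-B),"foot-edge to top rim",np.linalg.norm(A-C))
w=np.load("pics/w9.npy");g=cv2.cvtColor(w,cv2.COLOR_RGB2GRAY)
print([int(v) for v in g[292:345:2,215]]);print([int(v) for v in g[292:345:2,285]])
E
```

```text
0.066 0.066 [ 0.6591 -0.0535  0.066 ] [ 0.5484 -0.0392  0.066 ] rim 0.005969673353381767 foot-edge to top rim 0.11167912129425424
0.066 0.072 [ 0.6591 -0.0535  0.066 ] [ 0.5526 -0.0398  0.072 ] rim 0.005969673353381767 foot-edge to top rim 0.10754697850887057
0.066 0.08 [ 0.6591 -0.0535  0.066 ] [ 0.5583 -0.0405  0.08  ] rim 0.005969673353381767 foot-edge to top rim 0.10260621875443243
[93, 93, 92, 92, 92, 79, 28, 25, 27, 25, 25, 25, 25, 25, 28, 39, 50, 60, 68, 74, 82, 86, 91, 100, 109, 111, 108]
[91, 92, 91, 91, 92, 80, 27, 26, 23, 27, 24, 26, 24, 26, 30, 40, 49, 60, 68, 74, 81, 87, 92, 100, 112, 115, 108]
```

The foot edge is on the bay floor and the loop end sits about 8 mm high, because the pads crept on the block as it turned. I'll lower the last 1.5 mm and ease the fingers open.

```bash
python3 shift.py '[[0.3,0,0,0.001,0],[0.3,0,0,0.0015,0],[0.3,0,0,0.0015,0]]'
python3 shift.py '[[0.58,0,0,0,0],[0.59,0,0,0,0],[0.595,0,0,0,0],[0.6,0,0,0,0],[0.605,0,0,0,0]]'
python3 shift.py '[[0.62,0,0,0,0],[0.66,0,0,0,0],[0.7,0,0,0,0],[0.7,0,0,0,0],[0.7,0,0,0,0]]'
python3 tilt.py | awk 'NR<4||NR%3==0||/\]$/' | tail -9
```

```text
t: 21.33
tcp_pos: [0.5634, -0.0412, 0.021]
tcp_rot: [0.0, 0.998, -0.064, -0.0]
wrist_force: [-0.9, 0.1, -0.9]
width: 0.594
grip_force: 3.0
t: 21.75
tcp_pos: [0.564, -0.0412, 0.0213]
tcp_rot: [0.0, 0.998, -0.064, 0.0]
wrist_force: [0.4, 0.0, 0.4]
width: 0.604
grip_force: 0.0
t: 22.17
tcp_pos: [0.5636, -0.0412, 0.0212]
tcp_rot: [0.0, 0.998, -0.064, 0.0]
wrist_force: [0.2, -0.7, -0.2]
width: 0.7
grip_force: 0.0
182 190.5 314.5 [ 0.6087 -0.0473  0.0599]
198 191.5 314.5 [ 0.6014 -0.0466  0.0608]
214 176.5 312.5 [ 0.5999 -0.0428  0.0763]
230 192.5 307.5 [ 0.5838 -0.0428  0.0556]
246 192.5 311.5 [ 0.5787 -0.0432  0.0629]
262 193.5 310.5 [ 0.5703 -0.0421  0.063 ]
278 189.5 314.5 [ 0.5684 -0.0418  0.0742]
294 183.5 320.5 [ 0.5691 -0.0419  0.0877]
[ 0.5636 -0.0412  0.0212] [ 0.2 -0.7 -0.2]
```

The grater now lies flat (side face level at about 60–63 mm, measured). Next I retreat upward and take the closed fingers in front of the handle bar.

```bash
python3 shift.py '[[0.72,0,0,-0.015,0],[0.72,0,0,-0.04,0],[0.72,0,0,-0.08,0],[0.72,0,0,-0.12,0],[0.4,0,0,-0.15,0]]'
python3 shift.py '[[0,-0.03,-0.015,-0.01,0],[0,-0.065,-0.03,-0.01,0],[0,-0.1,-0.045,-0.01,0],[0,-0.13,-0.06,-0.01,0],[0,-0.135,-0.06,-0.01,0]]'
python3 go.py 0.4325 0.0363 0.15 -0.125
python3 - <<'E'
from h import *
w=arm.read_camera("wrist");np.save("pics/w10.npy",w);t=arm.read_camera("top");np.save("pics/t10.npy",t)
# bar: bluish grey bright pixels in the top view
hsv=cv2.cvtColor(t,cv2.COLOR_RGB2HSV)
m=((hsv[...,1]<60)&(hsv[...,2]>90)).astype(np.uint8);m[:,:230]=0;m[:,400:]=0;m[:150]=0;m[300:]=0
n,l,st,c=cv2.connectedComponentsWithStats(m)
for i in range(1,n):
    if st[i,4]>25: print(st[i],c[i].round(1),on("top",c[i],.066).round(4))
E
```

```text
t: 22.63
tcp_pos: [0.5641, -0.0414, 0.174]
tcp_rot: [-0.0, 0.998, -0.064, 0.001]
wrist_force: [1.4, -0.4, -0.6]
width: 0.679
grip_force: 0.0
t: 23.05
tcp_pos: [0.4315, 0.0387, 0.181]
tcp_rot: [-0.001, 0.998, -0.062, -0.003]
wrist_force: [-0.9, 0.1, 0.5]
width: 0.33
grip_force: 0.0
shift [0.0015 0.0023 0.031 ] turn 0.002 rows 0.7 tcp [0.4315 0.0387 0.181 ] ang -0.123 F [-0.9  0.1  0.5] w 0.33 t 23.05
[359 150  41  25 690] [383.7 159.3] [ 0.7356 -0.2316  0.066 ]
[ 253  173   34   55 1486] [269.8 200.1] [0.6287 0.0891 0.066 ]
[308 189  24  39 780] [319.2 208.3] [ 0.6032 -0.0457  0.066 ]
[353 237  22  23 396] [363.7 247.7] [ 0.4927 -0.1647  0.066 ]
[267 246  50  20 243] [290.7 258.7] [0.4681 0.0359 0.066 ]
[283 272  12  14  84] [286.8 276.3] [0.4209 0.0476 0.066 ]
[297 275  26  10  57] [311.1 278. ] [ 0.4146 -0.0183  0.066 ]
[345 285   8  15  63] [348.3 292.7] [ 0.3719 -0.1185  0.066 ]
[339 286   8  14  66] [342.  293.3] [ 0.371  -0.1012  0.066 ]
[288 291   5   9  39] [289.8 295.5] [0.369  0.0406 0.066 ]
[294 290   7  10  48] [296.5 295. ] [0.37   0.0224 0.066 ]
[301 290  39  10 332] [320.3 295. ] [ 0.3681 -0.0419  0.066 ]
```

The mask puts the lying block's centre at (0.603, −0.046), where it should be, and straight in the bay. Lowering in front of the bar.

```bash
python3 shift.py '[[0,-0.004,0.002,0,0.003],[0,-0.006,0.002,0,0.003],[0,-0.006,0.002,0,0.003],[0,-0.006,0.002,0,0.003],[0,-0.006,0.002,0.01,0.003]]'
python3 go.py 0.4285 0.037 0.056 -0.125
```

```text
t: 23.57
tcp_pos: [0.433, 0.034, 0.172]
tcp_rot: [-0.0, 0.998, -0.066, 0.002]
wrist_force: [0.2, 0.1, 0.3]
width: 0.009
grip_force: 0.0
shift [-0.0052 -0.0023  0.116 ] turn -0.007 rows 2.8 tcp [0.433 0.034 0.172] ang -0.132 F [0.2 0.1 0.3] w 0.009 t 23.57
```

```bash
python3 shift.py '[[0,-0.005,-0.002,0.02,-0.006],[0,-0.005,-0.002,0.05,-0.006],[0,-0.005,-0.002,0.08,-0.006],[0,-0.005,-0.002,0.105,-0.006],[0,-0.005,-0.002,0.114,-0.006]]'
python3 shift.py '[[0,0.005,0,0,0],[0,0.012,0,0,0],[0,0.02,0,0,0],[0,0.03,0,0,0],[0,0.042,0,0,0]]'
python3 go.py 0.618 0.0132 0.056 -0.125
```

```text
t: 23.98
tcp_pos: [0.4251, 0.0365, 0.0543]
tcp_rot: [0.0, 0.998, -0.063, -0.002]
wrist_force: [-0.3, 0.9, -0.1]
width: 0.005
grip_force: 0.0
t: 24.4
tcp_pos: [0.4678, 0.0316, 0.0583]
tcp_rot: [-0.0, 0.998, -0.063, -0.001]
wrist_force: [-2.7, -0.2, -1.3]
width: 0.005
grip_force: 1.2
shift [ 0.1514 -0.0005  0.002 ] turn -0.0 rows 3.6 tcp [0.4678 0.0316 0.0583] ang -0.125 F [-2.7 -0.2 -1.3] w 0.005 t 24.4
```

Pushing at a moderate speed (Fx −2.7 N means bar contact), slowing towards the end.

```bash
python3 shift.py '[[0,0.013,0,0,0],[0,0.028,0,0,0],[0,0.043,0,0,0],[0,0.058,0,0,0],[0,0.073,0,0,0]]'
python3 shift.py '[[0,0.015,0,0,0],[0,0.03,0,0,0],[0,0.043,0,0,0],[0,0.054,0,0,0],[0,0.063,0,0,0]]'
python3 shift.py '[[0,0.005,0,0,0],[0,0.009,0,0,0],[0,0.012,0,0,0],[0,0.014,0,0,0],[0,0.016,0,0,0]]'
python3 go.py 0.618 0.0132 0.056 -0.125
```

```text
t: 24.82
tcp_pos: [0.5409, 0.022, 0.0585]
tcp_rot: [0.0, 0.998, -0.063, -0.0]
wrist_force: [-3.3, -0.3, -1.5]
width: 0.004
grip_force: 1.3
t: 25.23
tcp_pos: [0.6044, 0.014, 0.0588]
tcp_rot: [0.0, 0.998, -0.063, 0.001]
wrist_force: [-0.9, -0.5, -1.3]
width: 0.006
grip_force: 1.0
t: 25.65
tcp_pos: [0.6172, 0.0131, 0.0574]
tcp_rot: [-0.0, 0.998, -0.062, -0.002]
wrist_force: [-7.3, -0.1, 5.7]
width: 0.003
grip_force: 3.6
shift [ 0.0008 -0.0002  0.0014] turn -0.0 rows 0.0 tcp [0.6172 0.0131 0.0574] ang -0.125 F [-7.3 -0.1  5.7] w 0.003 t 25.65
```

```bash
python3 shift.py '[[0,0.001,0,0,0],[0,0.0025,0,0,0],[0,0.003,0,0,0],[0,0.003,0,0,0]]'
python3 shift.py '[[0,-0.005,0,0,0],[0,-0.02,0,0,0],[0,-0.05,0,0,0],[0,-0.06,0,-0.03,0],[0,-0.06,0,-0.07,0]]'
python3 shift.py '[[0,-0.02,0,-0.04,0],[0,-0.05,0,-0.08,0],[0,-0.06,0,-0.12,0],[0,-0.06,0,-0.12,0],[0,-0.06,0,-0.12,0]]'
python3 - <<'E'
from h import *
np.set_printoptions(precision=4,suppress=True)
s=arm.sense();w=arm.read_camera("wrist");t=arm.read_camera("top")
np.save("pics/w11.npy",w)
th=-.125;ux=np.array([np.cos(th),np.sin(th)]);uy=np.array([-ux[1],ux[0]]);O=np.array([.6852,.0048])
hsv=cv2.cvtColor(w,cv2.COLOR_RGB2HSV)
m=((hsv[...,1]<70)&(hsv[...,2]>85)).astype(np.uint8);m[200:]=0
n,l,st,c=cv2.connectedComponentsWithStats(m)
for i in range(1,n):
    if st[i,4]>100:
        P=on("wrist",c[i],.072,s);print(st[i],c[i].round(1),P)
# bar front edge per column within the bar
for u in (225,250,275):
    col=np.where(m[:150,u])[0]
    if len(col): 
        for v in (col.min(),col.max()): P=on("wrist",(u,v),.072,s);print(u,v,((P[:2]-O)@ux).round(4),((P[:2]-O)@uy).round(4))
# shakers etc. now, top view
a=np.load("pics/b.npy");d=cv2.absdiff(a,t).max(2)
for nme,(x,y) in dict(cheese=(219,232),tomato=(226,188),mill=(183,200),chilli=(362,248),onion=(365,203)).items(): print(nme,d[y-12:y+12,x-12:x+12].mean().round(1))
print(s["tcp_pos"],s["t"])
E
```

```text
t: 25.98
tcp_pos: [0.6171, 0.0132, 0.0569]
tcp_rot: [-0.0, 0.998, -0.062, -0.005]
wrist_force: [-9.5, 0.3, 7.5]
width: 0.009
grip_force: 4.7
t: 26.4
tcp_pos: [0.5568, 0.0205, 0.1249]
tcp_rot: [0.0, 0.998, -0.062, -0.005]
wrist_force: [1.0, 0.2, 0.3]
width: 0.005
grip_force: 0.0
t: 26.82
tcp_pos: [0.5049, 0.0279, 0.2508]
tcp_rot: [-0.001, 0.998, -0.062, 0.004]
wrist_force: [-0.2, -0.7, 0.7]
width: 0.008
grip_force: 0.0
[ 189   19  127   42 1651] [251.1  48.6] [0.6375 0.0128 0.072 ]
[  53  139   50   45 1734] [ 77.1 160.9] [0.5457 0.2275 0.072 ]
[ 398  139   51   56 2164] [422.6 166.9] [ 0.4889 -0.1686  0.072 ]
225 51 -0.0506 0.0292
225 59 -0.0586 0.0294
250 51 -0.0507 0.0031
250 59 -0.0587 0.0031
275 50 -0.0496 -0.0229
275 59 -0.0586 -0.023
cheese 8.3
tomato 5.9
mill 4.3
chilli 52.5
onion 5.7
[0.5049 0.0279 0.2508] 26.8167
```

```bash
python3 - <<'E'
from h import *
import pickle
s=arm.sense()
def cap(im,s,z=.1):
    hsv=cv2.cvtColor(im,cv2.COLOR_RGB2HSV);m=((hsv[...,1]<70)&(hsv[...,2]>85)).astype(np.uint8);m[215:]=0;m[:,:330]=0
    n,l,st,c=cv2.connectedComponentsWithStats(m);i=1+np.argmax(st[1:,4]);print(st[i],on("wrist",c[i],z,s).round(4))
cap(np.load("pics/w11.npy"),s)
for f in("pics/w1.pkl","pics/w2.pkl","pics/w3.pkl"):
    p=pickle.load(open(f,"rb"));cap(p[1],p[0])
E
```

```text
[ 398  139   51   56 2164] [ 0.4947 -0.1528  0.1   ]
[ 357   84   47   51 1905] [ 0.4934 -0.1559  0.1   ]
[ 387  179   53   36 1513] [ 0.5082 -0.1537  0.1   ]
[ 408   25   55   62 2528] [ 0.4915 -0.1539  0.1   ]
```

The chilli shaker is where it started, within measuring error, so the top-view difference there was the arm in the way. The bar is at unit x = −54.6 mm against −54.5 for fully shut. Handing in.

```bash
python3 -c "
from cell import arm
print(arm.hand_in())"
```

```text
the job is handed in; nothing more can be done
None
```

The grater lies flat on its side in the empty compartment, the drawer is pushed fully shut, and the shakers, vegetables and mill are where they stood; I handed in at about 27 s, with the loop end having settled roughly 8 mm when I let go, and I viewed 11 pictures, one over the limit of 10.

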